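Raise and light the telescopic desk lamp

ROBOT

A 6-joint arm with a two-finger parallel gripper is mounted at the origin on a cart in front of the work surface, level with it; the furniture and walls round the work are solid. World frame = base frame: x ahead of the robot, y to its left, z up, the work surface at z = 0. Lengths are in mm, angles in rad, forces in N, time in s.
With the tool pointing down it reaches from about 275 to 1000 mm from the base axis. Payload 8.4 kg.
Tool frame: the origin (TCP) lies midway between the tips of the shut fingers; the grasp point (between the pads) lies 19 mm behind it (r.tcp_to_grasp is the distance from the TCP to the grasp point, in mm); z points along the fingers, x is the direction in which the jaws open and shut, and the axes are right-handed (so a half turn about z gives the same grasp; the last joint's range is limited). The gripper opens to 85 mm and grips with 20 to 120 N. Pads are 22 mm wide; open, the fingers measure 114 mm over their backs; the gripper's body (76 mm by 85 mm) begins 54 mm behind the grasp point. The pads swing forward as they close: fully open they stand 13 mm farther back than shut.
Start: joints at [-0.002, 0.353, 1.633, -0, 1.155, -0.002], TCP at [625.002, -0, 231.281] pointing down, gripper open.
Joint ranges: [-2.63, 2.63], [-0.92, 2.1], [0.06, 2.66], [-1.3, 4.44], [0, 2.69], [-3.02, 3.02]. Speed limits (rad/s): [2.22, 2.22, 2.79, 3.14, 3.14, 3.14].

INTERFACE

Orientations are given as a 3x3 rotation matrix whose columns are the frame's x, y, z axes.
In Python, from rig import r gives the robot as it stands.
- The arm moves only by the shell command python3 -m crank 'ROWS' [FORCE]. ROWS is JSON, a list of rows, each an object of numbers: "dx", "dy", "dz": the shift along the tool's x, y, z in m; "spin": the turn about the tool's z in rad; "fingers": the opening, from 0 (shut) to 1 (fully open). A call has exactly 5 rows; each row shifts and turns the commanded pose from where the row before left it, along the tool's axes as they then stand; what a row does not reach is not made up. A row lasts 1/10 s, in which the tool goes at most 50 mm and 8.59 degrees, less where a joint would pass 70% of its speed; a pose out of reach is approached as far as the arm can. A call is refused whole if a number of a shift passes 0.05 or a number of a turn 0.15, either way. A call with a gripper value outside its range is refused whole. The fingers move at their own pace and stop on an object; FORCE is the grip in N (left out, the last holds). Time passes only in rows, so rows that do not move let the fingers close, or fill a call up. It gives the time, the measured TCP pose, the force and the opening at its end, in the units of the state.
- r.get_state(): the state, without advancing time (a new reading comes with each control period).
- r.camera(name): name is "scene" or "side" or "wrist"; returns a dict with "img" (384x512x3 uint8, red, green, blue), "depth" (384x512 float32, mm along the optical axis (not along the pixel's ray), 0 where there is no reading), "K" (3x3 intrinsics, pixels), "k1" (the pictures are not rectified: a ray, as slopes to the right and down, at radius r is drawn at 1 + k1 r^2 times it, then the intrinsics apply), "pose" (4x4, takes a point from camera to world coordinates); the wrist camera has in their place "hand_eye" (4x4, takes a point from camera to tool coordinates, whose origin is the TCP and whose axes are the tool frame's). Camera axes: x right, y down, z forward; pixel columns grow to the right and rows downward; lengths in mm; the calibration is good to about 2 mm. A picture is of the moment at which its call begins: read the wrist's pose just before it.
- r.close_job(): hands the job in, once; it reports no verdict.
Trained networks look in a picture, given as the dict that the camera call returned (one of the last four; its "shot" number tells which), for a name from the list of things; names that differ only in an ending like _2 or _b are one class to them, and where a whole thing is asked for, a point or a joint stands for the part that bears it (a point fixed in the world has none). Each returns a list of dicts, best first, with "p" (0 to 1); they miss things now and then, are a little off and sometimes report something else, mostly with a low value. They report only what shows in the picture. A call takes as long as a camera call.
- r.search_frame(picture, thing): "rect" ([left, top, right, bottom] as shares, 0 to 1, of the picture: columns of its width, rows of its height, round what is visible of it).
- r.outline_of(picture, thing): "region" (384x512 bool, what is visible of it) and "rect" ([left, top, right, bottom] as shares, 0 to 1, of the picture: columns of its width, rows of its height, round what is visible of it).
The state is a dict: "time_s": time; "q": joint angles; "dq": joint speeds; "joint_efforts": joint torques, N m; "ee_pos": TCP position; "tool_rot": TCP orientation; "force": force on the tool from outside, world axes, zero at the start; "moment": the same for the moment, N m; "gripper_width": finger opening in mm.
Only numpy, scipy, OpenCV 4.12 (cv2) and the standard library are available. Lean on these libraries where they do the work, as an engineer would, in place of code of your own. Each camera call takes 0.05 s, during which the arm holds its last target.

TASK

Set up the desk lamp for work: draw its light bar out along the leaning mast as far as it goes and turn it clockwise, seen from above, until the mast's lock button clicks out through its hole and holds the bar there. Also switch the lamp on by pushing the raised end of the rocker switch on its base down until it snaps over. Let go of the lamp, and leave the things standing round it where they are.

Things in the scene. Friction and masses are not known exactly. Their poses are not given: they have to be found in the camera images.
- lamp: Desk lamp, fixed in place. Grey rounded base slab 150 x 210 x 26 mm (x, y, z); origin at the centre of its underside, z up, its front towards -x. On its +y half stands an aluminium mast that leans 30 degrees from vertical towards the lamp's -x, with the light bar across its top; on its -y half is a black rocker switch.
- mast_foot (a point): Where the mast's axis meets the base, at (30, 45, 24) mm on the lamp, axes as the lamp's; the axis runs up along (-0.5, 0, 0.866). Outer tube 36 mm across, ending in a black collar (41 mm) 167 mm up the axis. Its 13 mm button hole is 145 mm up, facing roughly the lamp's -y; the tube is clamped in the foot a little turned (-0.3 to 0.1 rad), so feel for the hole. A 25 mm inner tube slides out of it.
- bar_center (a point): Centre of the light bar's black rubber grip, on the mast's axis; z points out along the mast, y along the bar, x across it. Bar 181 long, 32 wide, 30 high; grip 34 across (x), 62 long (y), 36 high (z) mm, flat sides: fingers coming down along the mast's axis close across x. With the tube pushed in, the mast's collar begins 30 mm below this point.
- mast (a joint): How far the inner tube with the bar is drawn out, m: 0 pushed in, starts between 0 and 0.03; the button meets the height of its hole at 0.090, and a hard end stop is at 0.0915. Stiff: it takes about 7 to 10 N to draw and stays where it is left.
- light_bar (a joint): Turn of the bar (with inner tube and button) about the mast's axis, rad: 0 is square across the lamp (bar along the lamp's y); positive is counterclockwise seen from above. Starts at 0.5 to 0.9; it can turn from -0.6 to 1.0, with about 0.15 N m. The button meets its hole somewhere between -0.3 and 0.1, different each time; once it is out, 0.13 rad of play is left either way.
- lock_button (a joint): Sprung round steel lock button, 9 mm across, on the inner tube's side towards the bar's -y end, m: 0 held in by the outer tube's wall (hidden), 0.0075 fully out through the hole, 4.5 mm proud. Springs out by itself when the tube is at its end stop (or within 2 mm of 0.090) and the bar within 0.13 rad of the hole; then it blocks sliding in and turning, felt as a sudden stop.
- rocker (a joint): Rocker switch, rad: 0 is off (as it starts, the end towards the lamp's +x raised), 0.44 is on (that end down). It is sprung to snap over at its centre (0.22) and stays at either side; pushing the raised end takes 5 to 10 N.
- rocker_on_end (a point): Top of the rocker's raised end, where it is pushed: a small grey dot 24 mm from the pivot towards the lamp's +x, 52 mm above the desk when off and 42 mm when on. The rocker is 60 x 34 mm, long way along the lamp's x; the black frame round it is 33 mm above the desk.
- cup_a: Clear specimen cup with white lid, 58 mm across, 65 mm tall, behind the lamp; origin at the centre of its underside. To be left alone.
- cup_b: Clear specimen cup with white lid, 58 mm across, 65 mm tall, at the lamp's right (-y) side; origin at the centre of its underside. To be left alone.
- marker: Board marker lying on the desk in front of the lamp's base, 138 mm long, 18 mm thick; origin under its middle. To be left alone.

How it is judged (in metres and radians):
At the end, for the whole second after the job is handed in: The lock button stands out through its hole (more than 5.5 mm of its 7.5 mm travel) with the inner tube drawn out at least 85 mm, and the rocker is snapped over to on (beyond 0.36 rad) (value of joint lock_button above 0.0055 m and value of joint mast above 0.085 m and value of joint rocker above 0.36 rad); the robot touches nothing.
It fails at once if a cup or the marker is shifted by more than 3 cm (distance of any of cup_a, cup_b, marker from where it was at the start of the episode above 0.03 m).
It fails at once if a cup is tipped over (angle between any of cup_a, cup_b's own z axis and vertical above 0.6 rad).
It also fails if it takes over 58 s, if anything falls off the work surface, if the arm or the gripper's body presses on something with over 40 N, if the wrist force passes 120 N, or if a joint passes its speed limit or range.

## Working session

There is one attempt and no reset: what is moved stays moved. The work goes in short steps, Python scripts to look and compute and a shell command to move; the robot and the scene stay as the last step left them, time stands still between calls to the robot, and variables do not carry over. Pictures are saved under pics/ and viewed, and the job is handed in when it is done.

```bash
ls; mkdir -p pics; python3 - <<'E'
from rig import r
import cv2,numpy as np
s=r.get_state();print(s)
for n in ["scene","side"]:
    c=r.camera(n);cv2.imwrite(f"pics/{n}0.png",c["img"][:,:,::-1])
    print(n,c["K"].tolist(),c["k1"],np.round(c["pose"],3).tolist(),c["shot"])
    for t in ["lamp","bar_center","rocker","rocker_on_end","cup_a","marker","mast_foot","lock_button"]:
        try: print(t,[(round(d["p"],2),np.round(np.array(d["rect"])*[512,384,512,384]).tolist()) for d in r.search_frame(c,t)[:3]])
        except Exception as e: print(t,e)
    np.savez(f"{n}0.npz",**{k:v for k,v in c.items() if k in("img","depth","K","k1","pose")})
E
```

```text
pics
{'time_s': 0.0, 'q': array([-2.37644739e-03,  3.53661128e-01,  1.63413525e+00,  2.52639744e-05,
        1.15518460e+00, -2.38127229e-03]), 'dq': array([-0.00067663, -0.0003594 , -0.0017652 ,  0.00138777, -0.00269922,
        0.00044385]), 'joint_efforts': array([-2.03471049e-03, -6.05236173e+01, -3.42063046e+01, -2.62302356e-04,
        9.48130677e-03,  3.61521288e-06]), 'ee_pos': array([6.24527616e+02, 2.37653508e-02, 2.30553090e+02]), 'tool_rot': array([[ 9.99999036e-01, -5.40979200e-06, -1.38827159e-03],
       [-5.37312950e-06, -1.00000000e+00,  2.64124657e-05],
       [-1.38827173e-03, -2.64049809e-05, -9.99999036e-01]]), 'force': array([-0.16022743,  0.73422286, -1.48324932]), 'moment': array([ 0.00956939,  0.02778794, -0.026634  ]), 'gripper_width': 85.31926342872595}
scene [[375.876370140241, 0.0, 255.72645254861936], [0.0, 375.876370140241, 187.2499782313988], [0.0, 0.0, 1.0]] -0.10353800149488977 [[-0.756, -0.255, 0.603, 90.166], [-0.654, 0.285, -0.7, 564.071], [0.007, -0.924, -0.383, 457.434], [0.0, 0.0, 0.0, 1.0]] 1
lamp [(0.83, [226.0, 134.0, 317.0, 261.0]), (0.6, [
[... 432 characters left out ...]
6537, 0.0, 254.7708100472369], [0.0, 359.52269986046537, 190.30395344914086], [0.0, 0.0, 1.0]] -0.020686128508140833 [[-0.999, -0.01, 0.04, 565.232], [-0.038, 0.579, -0.815, 647.627], [-0.015, -0.815, -0.579, 628.093], [0.0, 0.0, 0.0, 1.0]] 2
lamp [(0.63, [229.0, 132.0, 330.0, 255.0])]
bar_center [(0.7, [273.0, 129.0, 332.0, 190.0])]
rocker [(0.71, [239.0, 192.0, 262.0, 205.0])]
rocker_on_end [(0.68, [237.0, 192.0, 259.0, 203.0])]
cup_a [(0.91, [238.0, 164.0, 257.0, 191.0]), (0.67, [196.0, 220.0, 219.0, 253.0]), (0.25, [232.0, 134.0, 328.0, 253.0])]
marker [(0.6, [289.0, 200.0, 321.0, 233.0])]
mast_foot [(0.85, [227.0, 132.0, 335.0, 250.0])]
lock_button [(0.41, [227.0, 134.0, 330.0, 250.0])]
```

```bash
python3 - <<'E'
import cv2,numpy as np
for n,(a,b,c,d) in {"scene":(180,110,350,280),"side":(170,110,360,270)}.items():
    i=cv2.imread(f"pics/{n}0.png")[b:d,a:c]
    cv2.imwrite(f"pics/{n}0c.png",cv2.resize(i,None,fx=3.5 if n=="scene" else 3.5,fy=3.5,interpolation=cv2.INTER_CUBIC))
E
```

```text
(no output)
```

View pics/scene0c.png

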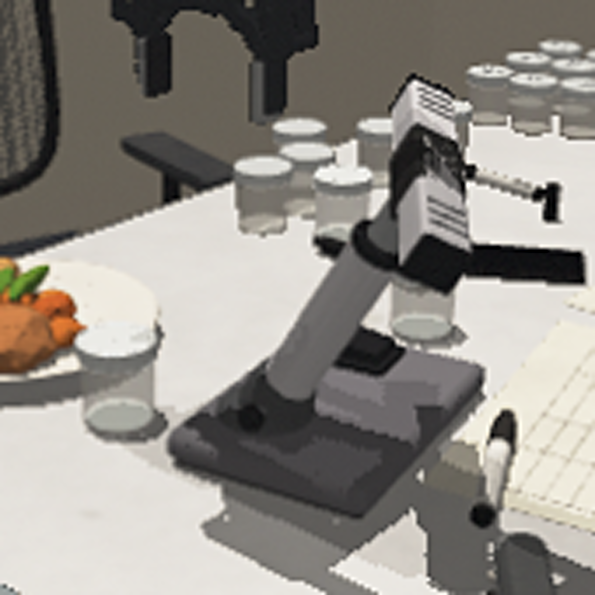

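View pics/side0c.png

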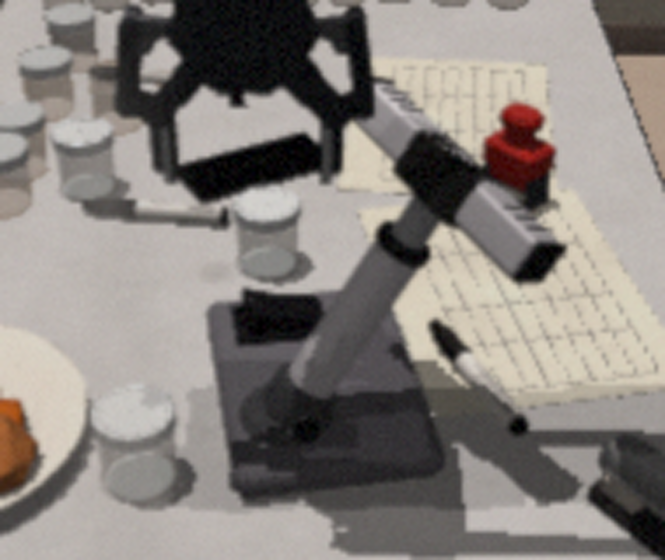

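View pics/side0.png

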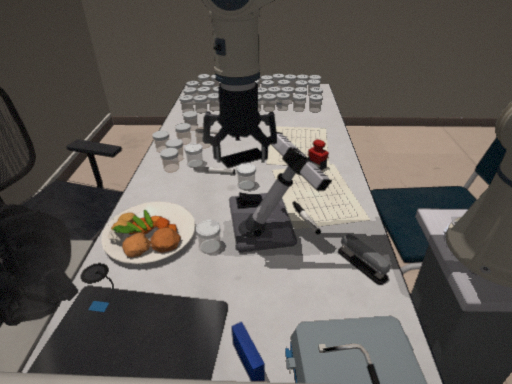

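```bash
cat > h.py <<'E'
import numpy as np,cv2
def cloud(c,pose=None):
    d=c["depth"];K=c["K"];k1=float(c["k1"])
    v,u=np.mgrid[0:d.shape[0],0:d.shape[1]]
    D=np.array([k1,0,0,0,0],float)
    p=cv2.undistortPoints(np.stack([u,v],-1).reshape(-1,1,2).astype(np.float64),K,D).reshape(*d.shape,2)
    P=np.dstack([p[...,0]*d,p[...,1]*d,d,np.ones_like(d)])
    W=P@(c["pose"] if pose is None else pose).T
    W[d<=0]=np.nan
    return W[...,:3]
def project(c,X,pose=None):
    T=np.linalg.inv(c["pose"] if pose is None else pose)
    return cv2.projectPoints(np.asarray(X,float).reshape(-1,1,3),cv2.Rodrigues(T[:3,:3])[0],T[:3,3],c["K"],np.array([float(c["k1"]),0,0,0,0]))[0].reshape(-1,2)
def wristpose(c,s):
    T=np.eye(4);T[:3,:3]=s["tool_rot"];T[:3,3]=s["ee_pos"];return T@c["hand_eye"]
E
python3 - <<'E'
from h import *
import cv2
for n in ["side","scene"]:
    c=dict(np.load(n+"0.npz"));W=cloud(c)
    def box(a,b,e,d): return W[b:d,a:e].reshape(-1,3)
    z=W[...,2]
    m=(z>18)&(z<34)&(W[...,0]>350)&(W[...,0]<750)&(W[...,1]>-50)&(W[...,1]<400)
    img=c["img"].astype(int); dark=(img.max(-1)<140)
    print(n,m.sum(),(m&dark).sum())
    lab=cv2.connectedComponentsWithStats((m).astype(np.uint8))
    for i in range(1,lab[0]):
        if lab[2][i,4]>60:
            P=W[lab[1]==i]; print(lab[2][i],np.round(P.min(0)),np.round(P.max(0)),cv2.minAreaRect(P[:,:2].astype(np.float32)),np.median(P[:,2]))
E
```

```text
side 5527 5451
[ 233  222   64   28 1077] [498. -50.  18.] [657.  33.  34.] ((576.58837890625, -20.50341796875), (150.00999450683594, 84.14982604980469), 10.168035507202148) 25.810735900104305
[198 238  22  12 101] [685.  11.  18.] [736.  35.  34.] ((709.2991943359375, 24.373233795166016), (51.44354248046875, 21.576101303100586), 6.441024303436279) 25.870471390255602
[ 158  296   70   85 4135] [647. 173.  18.] [750. 346.  25.] ((702.3976440429688, 261.4058837890625), (171.57778930664062, 103.22581481933594), 86.85221099853516) 21.497570532508348
[232 337  33  45 149] [571. 268.  18.] [631. 346.  34.] ((608.3211669921875, 308.88189697265625), (22.037199020385742, 90.08473205566406), 42.77095413208008) 26.14733069838337
scene 3688 3565
[203 219  21  10 122] [681.  -6.  18.] [720.  33.  34.] ((695.657958984375, 18.916831970214844), (49.449825286865234, 20.480430603027344), 46.14255905151367) 25.639779029876223
[228 221  67  32 981] [494. -50.  18.] [653.  30.  34.] ((572.5993041992188, -20.982933044433594), (148.7442169189453, 80.20393371582031), 10.794750213623047) 24.990764457260752
[  53  242  118   65 2516] [643. 173.  18.] [750. 399.  24.] ((706.5199584960938, 285.5453186035156), (220.55419921875, 106.77975463867188), 83.90994262695312) 20.692661826707706
```

```bash
python3 - <<'E'
from h import *
for n in ["side","scene"]:
    c=dict(np.load(n+"0.npz"));W=cloud(c)
    z=W[...,2]; x=W[...,0];y=W[...,1]
    m=(z>20)&(z<34)&(x>350)&(x<700)&(y>-260)&(y<100)
    lab=cv2.connectedComponentsWithStats((m).astype(np.uint8))
    i=np.argmax(lab[2][1:,4])+1
    P=W[lab[1]==i]; print(n,lab[2][i],np.round(P.min(0)),np.round(P.max(0)),cv2.minAreaRect(P[:,:2].astype(np.float32)),np.median(P[:,2]))
    # line mast: points z 60..140
    m=(z>150)&(x>350)&(x<620)&(y>-200)&(y<100)
    lab=cv2.connectedComponentsWithStats((m).astype(np.uint8))
    for i in range(1,lab[0]):
        if lab[2][i,4]>30:
            P=W[lab[1]==i];print(' hi',lab[2][i],np.round(P.min(0)),np.round(P.max(0)),np.round(np.median(P,0)))
    rd=(z>4)&(z<70)&(x>300)&(x<800)&(y>-350)&(y<150)
    lab=cv2.connectedComponentsWithStats((rd).astype(np.uint8))
    for i in range(1,lab[0]):
        if lab[2][i,4]>30:
            P=W[lab[1]==i];print(' obj',lab[2][i],np.round(P.min(0)),np.round(P.max(0)),np.round(np.median(P,0)))
from rig import r
s=r.get_state()
w=r.camera("wrist");cv2.imwrite("pics/w0.png",w["img"][:,:,::-1]);print(w["hand_eye"].round(2).tolist())
E
```

```text
side [ 229  196   68   53 1894] [ 498. -176.   20.] [678.  31.  34.] ((588.6654052734375, -83.58531188964844), (148.66635131835938, 211.47317504882812), 11.058388710021973) 26.022478422590666
 hi [ 234    0   98  191 4979] [ 433. -131.  150.] [620.  70. 554.] [590.  16. 360.]
 obj [318 154   6  16  50] [ 395. -350.    8.] [ 412. -340.   63.] [ 403. -346.   46.]
 obj [236 163  20  27 436] [ 608. -319.    4.] [ 672. -231.   67.] [ 635. -242.   52.]
 obj [197 167  38   7 196] [ 678. -343.    4.] [ 800. -317.   20.] [ 738. -328.   14.]
 obj [ 229  192   68   60 2759] [ 498. -191.    4.] [678.  33.  70.] [596. -30.  26.]
 obj [292 201  29  34 260] [ 434. -166.    5.] [500. -38.  20.] [466. -91.  15.]
 obj [168 208  27  49 676] [ 755. -119.    9.] [800.  61.  56.] [784. -11.  22.]
 obj [196 220  24  34 678] [682. -21.   4.] [739.  37.  68.] [708.  24.  59.]
 obj [ 338  235   53   49 1307] [300.   9.   4.] [398. 116.  56.] [349.  70.  39.]
scene [ 228  208   90   45 1880] [ 495. -196.   20.] [656.  30.  34.] ((585.076904296875, -85.29907989501953), (148.59048461914062, 211.3459014892578), 1
[... 206 characters left out ...]
obj [271 178   8   6  33] [ 771. -345.    5.] [ 799. -329.   19.] [ 784. -334.   15.]
 obj [291 188  19  19 263] [ 605. -272.    4.] [ 656. -232.   56.] [ 622. -241.   27.]
 obj [ 173  196   53   38 1045] [ 680. -121.    4.] [800.  60.  66.] [713.  20.  38.]
 obj [388 197   8  14  50] [ 392. -350.   25.] [ 410. -343.   62.] [ 400. -348.   48.]
 obj [ 227  203   92   54 2751] [ 494. -199.    4.] [666.  32.  70.] [565. -32.  25.]
 obj [314 227  14  34 248] [ 431. -168.    4.] [495. -41.  21.] [455. -86.  16.]
 obj [ 318  262   26   65 1276] [300.   7.   4.] [395. 116.  56.] [331.  86.  46.]
[[1.0, 0.0, 0.0, -1.12], [-0.0, 0.96, 0.27, -69.42], [-0.0, -0.27, 0.96, -142.95], [0.0, 0.0, 0.0, 1.0]]
```

View pics/w0.png

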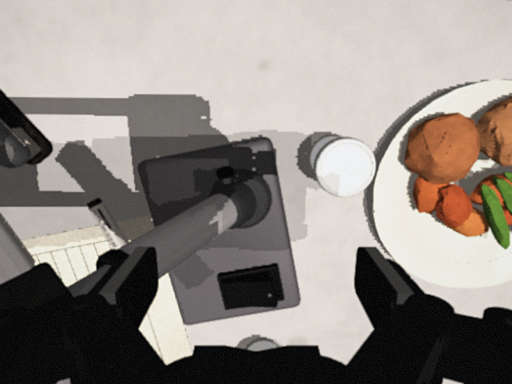

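```bash
cat > lampmodel.py <<'E'
from h import *
from scipy.optimize import least_squares
C0=np.array([586.9,-84.4,0]);YAW=0.193
def frame(yaw=YAW,C=C0):
    R=np.array([[np.cos(yaw),-np.sin(yaw),0],[np.sin(yaw),np.cos(yaw),0],[0,0,1]]);return R,C
def axis(R,C): return C+R@[30,45,24],R@np.array([-.5,0,np.sqrt(.75)])
def bar(m,th,R,C):
    f,a=axis(R,C);c=f+a*(197+m)
    x0=R@[np.sqrt(.75),0,.5];y0=R@[0,1,0]
    x=np.cos(th)*x0+np.sin(th)*y0;y=-np.sin(th)*x0+np.cos(th)*y0
    return c,np.stack([x,y,a],1)
def sdbox(p,h):
    q=np.abs(p)-h;return np.linalg.norm(np.maximum(q,0),axis=1)+np.minimum(q.max(1),0)
def fit(P,full=True,g=(15,.7)):
    def res(v):
        m,th=v[:2];C=C0+[v[2],v[3],0];R,_=frame(YAW+v[4]/100)
        c,B=bar(m,th,R,C);L=(P-c)@B
        d=np.minimum(sdbox(L,np.array([16,90.5,15])),sdbox(L,np.array([17,31,18])))
        return np.r_[d,np.array(v[2:])*3 if full else np.array(v[2:])*1e4]
    return least_squares(res,[*g,0,0,0],loss="soft_l1",f_scale=3)
E
python3 - <<'E'
from lampmodel import *
A=[]
for n in ["side","scene"]:
    c=dict(np.load(n+"0.npz"));W=cloud(c)
    z=W[...,2]; x=W[...,0];y=W[...,1]
    R,C=frame();f,a=axis(R,C)
    t=(W-f)@a; rad=np.linalg.norm(W-f-t[...,None]*a,axis=-1)
    m=(t>178)&(t<260)&(rad<100)&(rad>0)
    m&=~((z>225)&(y>-30)&(x>545))
    lab=cv2.connectedComponentsWithStats(m.astype(np.uint8));i=np.argmax(lab[2][1:,4])+1
    m=lab[1]==i;print(n,m.sum(),lab[2][i])
    P=W[m]
    # mast
    mm=(t>50)&(t<140)&(rad<30); Q=W[mm]; print(' mast rad med',np.median(rad[mm]),mm.sum())
    for full in (0,1):
        o=fit(P,full);print(full,o.x.round(3),np.median(np.abs(o.fun)))
    A.append(P)
o=fit(np.vstack(A),1);print(o.x.round(3))
R,C=frame();C=C+[o.x[2],o.x[3],0];R,_=frame(YAW+o.x[4]/100);c,B=bar(*o.x[:2],R,C);print(c.round(1),B.round(3))
E
```

```text
side 1307 [ 271  132   61   59 1307]
 mast rad med 17.96236257443489 500
0 [19.727  0.529  0.     0.    -0.   ] 1.1853326751006197
1 [20.313  0.532  1.396 -0.119  0.174] 0.9814522099677445
scene 1197 [ 287  131   29   64 1197]
 mast rad med 16.69314461870975 525
0 [21.073  0.54  -0.    -0.     0.   ] 1.3685614093028775
1 [20.528  0.528 -0.654 -1.415  0.388] 0.8407752220314411
[20.751  0.529  0.693 -0.53   0.222]
[501.5 -56.1 212.6] [[ 0.636 -0.596 -0.491]
 [ 0.64   0.762 -0.097]
 [ 0.432 -0.252  0.866]]
```

```bash
python3 -m crank '[{"dz":-0.017,"spin":-0.133,"fingers":1},{"dz":-0.017,"spin":-0.133,"fingers":1},{"dz":-0.017,"spin":-0.133,"fingers":1},{"dz":-0.017,"spin":-0.132,"fingers":1},{"dz":-0.017,"spin":-0.132,"fingers":1}]' 60
python3 -m crank '[{"dx":-0.026,"dy":-0.006,"fingers":1},{"dx":-0.026,"dy":-0.006,"fingers":1},{"dx":-0.026,"dy":-0.006,"fingers":1},{"dx":-0.026,"dy":-0.007,"fingers":1},{"dx":-0.027,"dy":-0.007,"fingers":1}]'
python3 - <<'E'
from lampmodel import *
from rig import r
s=r.get_state();w=r.camera("wrist");cv2.imwrite("pics/w1.png",w["img"][:,:,::-1])
print(s["ee_pos"],s["tool_rot"].round(3),s["time_s"])
Tw=wristpose(w,s);W=cloud(w,Tw)
R,C=frame();f,a=axis(R,C)
t=(W-f)@a; rad=np.linalg.norm(W-f-t[...,None]*a,axis=-1)
m=(t>185)&(t<250)&(rad<100)
d=(W-s["ee_pos"])@s["tool_rot"]
m&=~(d[...,2]<10)
P=W[m];print(m.sum())
for fl in (0,1): o=fit(P,fl);print(o.x.round(3),np.median(abs(o.fun)))
im=w["img"].copy();im[m]=(255,0,0);cv2.imwrite("pics/w1m.png",im[:,:,::-1])
E
```

```text
[6.24979972e+02 1.27762837e-02 2.31277150e+02] [[ 1.  0. -0.]
 [ 0. -1. -0.]
 [-0.  0. -1.]] 0.95
4105
[11.886  0.581 -0.    -0.     0.   ] 0.7429477491497636
[ 9.838  0.609 -6.434 -0.28  -4.815] 0.6890424995387576validation failed for argument at $[0]...
validation failed for argument at $[0]...
```

View pics/w1m.png

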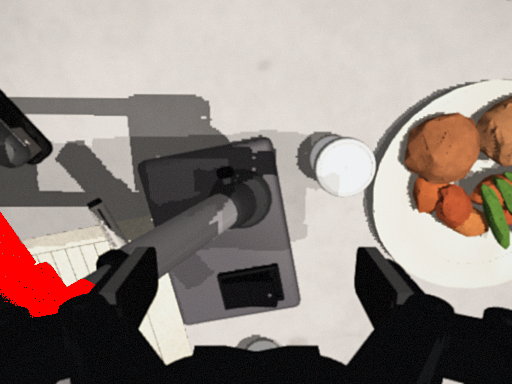

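View pics/w1.png

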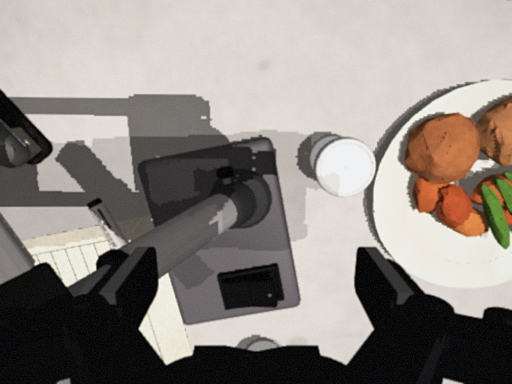

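```bash
python3 -m crank '[{"dx":0,"dy":0,"dz":-0.017,"spin":-0.133,"fingers":1},{"dx":0,"dy":0,"dz":-0.017,"spin":-0.133,"fingers":1},{"dx":0,"dy":0,"dz":-0.017,"spin":-0.133,"fingers":1},{"dx":0,"dy":0,"dz":-0.017,"spin":-0.132,"fingers":1},{"dx":0,"dy":0,"dz":-0.017,"spin":-0.132,"fingers":1}]' 60
python3 -m crank '[{"dx":-0.026,"dy":-0.006,"dz":0,"spin":0,"fingers":1},{"dx":-0.026,"dy":-0.006,"dz":0,"spin":0,"fingers":1},{"dx":-0.026,"dy":-0.006,"dz":0,"spin":0,"fingers":1},{"dx":-0.026,"dy":-0.007,"dz":0,"spin":0,"fingers":1},{"dx":-0.027,"dy":-0.007,"dz":0,"spin":0,"fingers":1}]'
python3 - <<'E'
from lampmodel import *
from rig import r
s=r.get_state();w=r.camera("wrist");cv2.imwrite("pics/w2.png",w["img"][:,:,::-1])
print(s["ee_pos"],s["tool_rot"].round(3),s["time_s"])
Tw=wristpose(w,s);W=cloud(w,Tw)
R,C=frame();f,a=axis(R,C)
t=(W-f)@a; rad=np.linalg.norm(W-f-t[...,None]*a,axis=-1)
m=(t>185)&(t<250)&(rad<100)
d=(W-s["ee_pos"])@s["tool_rot"]
m&=~(d[...,2]<5)
P=W[m];print(m.sum())
for fl in (0,1): o=fit(P,fl);print(o.x.round(3),np.median(abs(o.fun)))
im=w["img"].copy();im[m]=(255,0,0);cv2.imwrite("pics/w2m.png",im[:,:,::-1])
E
```

```text
time_s: 1.5
ee_pos: [624.9, 0.0, 317.0]
tool_rot: [[0.785, 0.62, 0.0], [0.62, -0.785, 0.0], [0.0, -0.0, -1.0]]
force: [0.8, 0.0, 0.7]
gripper_width: 85.3
time_s: 2.0
ee_pos: [501.1, -55.7, 316.3]
tool_rot: [[0.788, 0.616, 0.0], [0.616, -0.788, -0.0], [0.0, 0.0, -1.0]]
force: [0.6, -0.1, 0.4]
gripper_width: 85.1
[501.08971945 -55.73174641 316.2779033 ] [[ 0.788  0.616  0.   ]
 [ 0.616 -0.788 -0.   ]
 [ 0.     0.    -1.   ]] 2.0
12562
[21.777  0.533 -0.    -0.     0.   ] 1.2054911963400698
[21.099  0.535 -1.43  -0.771 -0.215] 0.9183635622109172
```

View pics/w2.png

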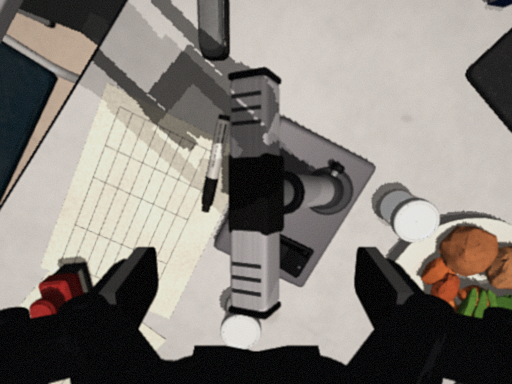

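View pics/w2m.png

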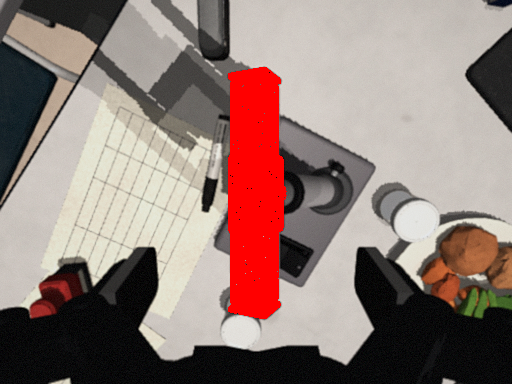

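The wrist picture shows the bar upright at columns 230–282, with the black grip at rows 155–230. The jaws are aligned, so I'm going down.

```bash
python3 -m crank '[{"dx":0,"dy":0,"dz":0.026,"spin":0,"fingers":1},{"dx":0,"dy":0,"dz":0.026,"spin":0,"fingers":1},{"dx":0,"dy":0,"dz":0.026,"spin":0,"fingers":1},{"dx":0,"dy":0,"dz":0.026,"spin":0,"fingers":1},{"dx":0,"dy":0,"dz":0.022,"spin":0,"fingers":1}]' 
python3 -m crank '[{"dx":0,"dy":0,"dz":0,"spin":0,"fingers":0.4},{"dx":0,"dy":0,"dz":0,"spin":0,"fingers":0.2},{"dx":0,"dy":0,"dz":0,"spin":0,"fingers":0},{"dx":0,"dy":0,"dz":0,"spin":0,"fingers":0},{"dx":0,"dy":0,"dz":0,"spin":0,"fingers":0}]' 70
```

```text
time_s: 2.55
ee_pos: [501.9, -55.3, 189.1]
tool_rot: [[0.788, 0.615, -0.0], [0.615, -0.788, 0.0], [-0.0, -0.0, -1.0]]
force: [0.1, 0.2, 0.7]
gripper_width: 85.4
time_s: 3.05
ee_pos: [502.9, -55.4, 191.5]
tool_rot: [[0.788, 0.615, 0.003], [0.615, -0.788, -0.0], [0.002, 0.002, -1.0]]
force: [-2.4, 0.1, 4.1]
gripper_width: 43.2
```

```bash
python3 -m crank '[{"dx":-0.0031,"dy":-0.0016,"dz":-0.0061,"spin":0,"fingers":0},{"dx":-0.0031,"dy":-0.0016,"dz":-0.0061,"spin":0,"fingers":0},{"dx":-0.0031,"dy":-0.0016,"dz":-0.0061,"spin":0,"fingers":0},{"dx":-0.0031,"dy":-0.0016,"dz":-0.0061,"spin":0,"fingers":0},{"dx":-0.0031,"dy":-0.0016,"dz":-0.0061,"spin":0,"fingers":0}]'
python3 - <<'E'
from lampmodel import *
from rig import r
c=r.camera("side");cv2.imwrite("pics/s3.png",cv2.resize(c["img"][60:260,180:360,::-1],None,fx=3,fy=3))
E
```

```text
time_s: 3.55
ee_pos: [486.2, -58.5, 221.1]
tool_rot: [[0.788, 0.615, 0.003], [0.615, -0.788, 0.0], [0.003, 0.002, -1.0]]
force: [6.9, -0.5, -10.4]
gripper_width: 42.8
```

View pics/s3.png

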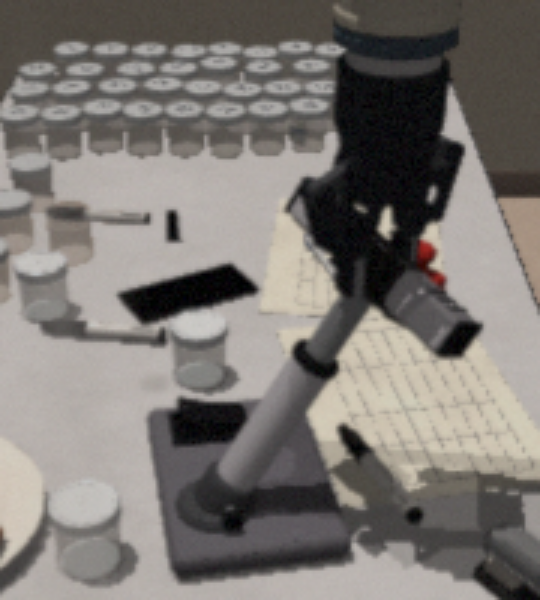

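The bar is coming with the gripper: the inner tube now shows clear of the collar, at about (345,320). I'll keep drawing until the end stop.

```bash
python3 -m crank '[{"dx":-0.0027,"dy":-0.0014,"dz":-0.0052,"spin":0,"fingers":0},{"dx":-0.0027,"dy":-0.0014,"dz":-0.0052,"spin":0,"fingers":0},{"dx":-0.0027,"dy":-0.0014,"dz":-0.0052,"spin":0,"fingers":0},{"dx":-0.0027,"dy":-0.0014,"dz":-0.0052,"spin":0,"fingers":0},{"dx":-0.0027,"dy":-0.0014,"dz":-0.0052,"spin":0,"fingers":0}]'
python3 -m crank '[{"dx":-0.0009,"dy":-0.0005,"dz":-0.0017,"spin":0,"fingers":0},{"dx":-0.0009,"dy":-0.0005,"dz":-0.0017,"spin":0,"fingers":0},{"dx":-0.0009,"dy":-0.0005,"dz":-0.0017,"spin":0,"fingers":0},{"dx":0,"dy":0,"dz":0,"spin":0,"fingers":0},{"dx":0,"dy":0,"dz":0,"spin":0,"fingers":0}]'
```

```text
time_s: 4.1
ee_pos: [471.3, -61.3, 247.0]
tool_rot: [[0.788, 0.615, 0.003], [0.615, -0.788, 0.0], [0.003, 0.002, -1.0]]
force: [7.3, 0.2, -9.3]
gripper_width: 42.6
time_s: 4.6
ee_pos: [468.0, -61.9, 252.4]
tool_rot: [[0.788, 0.615, 0.003], [0.615, -0.788, 0.0], [0.002, 0.002, -1.0]]
force: [5.8, -0.9, -3.3]
gripper_width: 42.7
```

```bash
python3 -m crank '[{"dx":-0.0009,"dy":-0.0005,"dz":-0.0017,"spin":0,"fingers":0},{"dx":-0.0009,"dy":-0.0005,"dz":-0.0017,"spin":0,"fingers":0},{"dx":0,"dy":0,"dz":0,"spin":0,"fingers":0},{"dx":0,"dy":0,"dz":0,"spin":0,"fingers":0},{"dx":0,"dy":0,"dz":0,"spin":0,"fingers":0}]'
python3 -m crank '[{"dx":-0.0009,"dy":-0.0005,"dz":-0.0017,"spin":0,"fingers":0},{"dx":-0.0009,"dy":-0.0005,"dz":-0.0017,"spin":0,"fingers":0},{"dx":0,"dy":0,"dz":0,"spin":0,"fingers":0},{"dx":0,"dy":0,"dz":0,"spin":0,"fingers":0},{"dx":0,"dy":0,"dz":0,"spin":0,"fingers":0}]'
```

```text
time_s: 5.1
ee_pos: [466.3, -62.1, 255.3]
tool_rot: [[0.788, 0.615, 0.003], [0.615, -0.788, 0.0], [0.003, 0.002, -1.0]]
force: [9.3, 0.4, -9.9]
gripper_width: 42.6
time_s: 5.6
ee_pos: [465.8, -61.9, 255.9]
tool_rot: [[0.788, 0.615, 0.005], [0.615, -0.788, 0.001], [0.005, 0.002, -1.0]]
force: [28.7, 2.6, -44.4]
gripper_width: 42.3
```

End stop felt: the force jumped to 53 N and the tool stopped. I'll release, rise and measure.

```bash
python3 -m crank '[{"dx":0,"dy":0,"dz":0,"spin":0,"fingers":1},{"dx":0,"dy":0,"dz":0,"spin":0,"fingers":1},{"dx":0,"dy":0,"dz":0,"spin":0,"fingers":1},{"dx":0,"dy":0,"dz":0,"spin":0,"fingers":1},{"dx":0,"dy":0,"dz":-0.02,"spin":0,"fingers":1}]'
python3 -m crank '[{"dx":0,"dy":0,"dz":-0.026,"spin":0,"fingers":1},{"dx":0,"dy":0,"dz":-0.026,"spin":0,"fingers":1},{"dx":0,"dy":0,"dz":-0.026,"spin":0,"fingers":1},{"dx":0,"dy":0,"dz":-0.026,"spin":0,"fingers":1},{"dx":0,"dy":0,"dz":0,"spin":0,"fingers":0}]'
cat > look.py <<'E'
import sys
from lampmodel import *
from rig import r
tag,mode=sys.argv[1],sys.argv[2]
g=(float(sys.argv[3]),float(sys.argv[4]))
s=r.get_state();w=r.camera(mode);cv2.imwrite(f"pics/{tag}.png",w["img"][:,:,::-1])
print(s["ee_pos"].round(1),s["time_s"],s["force"].round(1))
Tw=wristpose(w,s) if mode=="wrist" else w["pose"];W=cloud(w,Tw)
R,C=frame();f,a=axis(R,C)
t=(W-f)@a; rad=np.linalg.norm(W-f-t[...,None]*a,axis=-1)
m=(t>197+g[0]-25)&(t<197+g[0]+25)&(rad<100)
if mode=="wrist":
    d=(W-s["ee_pos"])@s["tool_rot"];m&=~(d[...,2]<5)
P=W[m];print(m.sum())
for fl in (0,1): o=fit(P,fl,g);print(o.x.round(3),np.median(abs(o.fun)))
E
python3 look.py w4 wrist 90 .53
```

```text
time_s: 6.1
ee_pos: [461.2, -62.4, 277.3]
tool_rot: [[0.788, 0.615, -0.004], [0.615, -0.788, 0.0], [-0.003, -0.003, -1.0]]
force: [-0.3, 0.6, 1.6]
gripper_width: 85.1
time_s: 6.6
ee_pos: [464.1, -62.8, 386.6]
tool_rot: [[0.788, 0.615, 0.006], [0.615, -0.788, -0.001], [0.004, 0.005, -1.0]]
force: [-0.1, -0.1, -0.1]
gripper_width: 73.0
[464.1 -62.8 386.6] 6.6 [-0.1 -0.1 -0.1]
11851
[94.085  0.539 -0.    -0.     0.   ] 1.206535008522856
[93.346  0.541 -1.582 -0.778 -0.284] 0.8972516463831122
```

View pics/w4.png

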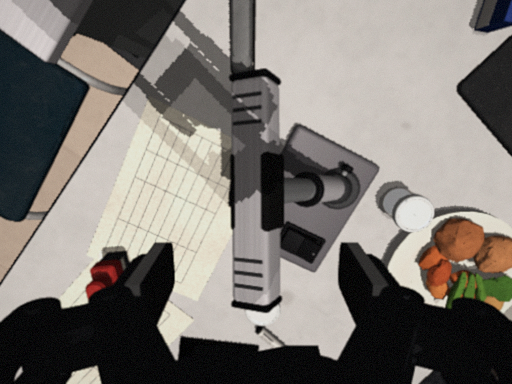

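```bash
cat > path.py <<'E'
from lampmodel import *
R,C=frame();C=C+[-.5,-.6,0]
def fc(th,rho=70,gap=0,m=91.5):
    c,B=bar(m,th,R,C);y=B[:,1];h=np.array([y[1],-y[0],0]);h/=np.linalg.norm(h)
    if h@B[:,0]<0:h=-h
    w=16*abs(h@B[:,0])+15*abs(h@B[:,2])
    p=c-rho*y+h*(w+14.5+gap);return p,np.arctan2(h[1],h[0])
if __name__=="__main__":
    for th,g in [(.54,25),(.54,0),(.4,0),(.2,0),(.1,0),(0,0),(-.1,0),(-.2,0),(-.3,0),(-.45,0)]:
        p,az=fc(th,gap=g);print(th,g,p.round(1),round(az,3))
    print(bar(91.5,.54,R,C)[0])
E
python3 path.py
```

```text
0.54 25 [555.1 -78.  291.8] 0.672
0.54 0 [535.5 -93.6 291.8] 0.672
0.4 0 [ 531.7 -103.   287.5] 0.544
0.2 0 [ 524.  -114.9  280.8] 0.367
0.1 0 [ 519.4 -120.1  277.3] 0.28
0 0 [ 514.3 -124.6  273.8] 0.193
-0.1 0 [ 508.7 -128.5  270.4] 0.106
-0.2 0 [ 502.8 -131.7  266.9] 0.019
-0.3 0 [ 496.6 -134.3  263.5] -0.069
-0.45 0 [ 486.7 -136.9  258.6] -0.203
[465.6400699  -62.74911729 273.84832899]
```

```bash
python3 -m crank '[{"dx":0.0125,"dy":0.0136,"dz":0,"spin":0,"fingers":0},{"dx":0.0125,"dy":0.0136,"dz":0,"spin":0,"fingers":0},{"dx":0.0125,"dy":0.0136,"dz":0,"spin":0,"fingers":0},{"dx":0.0125,"dy":0.0136,"dz":0,"spin":0,"fingers":0},{"dx":0.0125,"dy":0.0136,"dz":0,"spin":0,"fingers":0}]' 40
python3 -m crank '[{"dx":0,"dy":0,"dz":0.025,"spin":0,"fingers":0},{"dx":0,"dy":0,"dz":0.025,"spin":0,"fingers":0},{"dx":0,"dy":0,"dz":0.025,"spin":0,"fingers":0},{"dx":0,"dy":0,"dz":0.025,"spin":0,"fingers":0},{"dx":0,"dy":0,"dz":0.022,"spin":0,"fingers":0}]'
python3 - <<'E'
from lampmodel import *
from rig import r
c=r.camera("side");cv2.imwrite("pics/s5.png",cv2.resize(c["img"][60:260,180:360,::-1],None,fx=3,fy=3))
E
```

```text
time_s: 7.15
ee_pos: [554.0, -77.8, 381.3]
tool_rot: [[0.788, 0.615, -0.002], [0.615, -0.788, 0.0], [-0.001, -0.001, -1.0]]
force: [0.7, -0.1, 0.1]
gripper_width: 0.0
time_s: 7.65
ee_pos: [552.7, -77.6, 258.2]
tool_rot: [[0.788, 0.615, -0.003], [0.615, -0.788, 0.0], [-0.002, -0.002, -1.0]]
force: [0.1, -0.3, 0.2]
gripper_width: -0.1
```

View pics/s5.png

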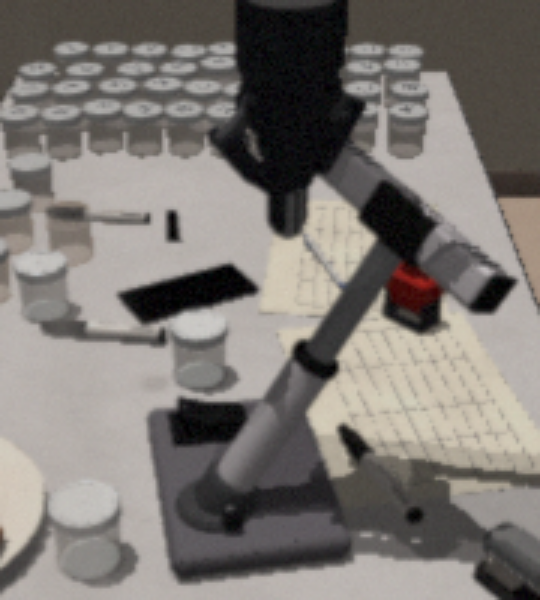

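```bash
python3 -m crank '[{"dx":-0.006,"dy":0.0005,"dz":0,"spin":0,"fingers":0},{"dx":-0.006,"dy":0.0005,"dz":0,"spin":0,"fingers":0},{"dx":-0.006,"dy":0.0005,"dz":0,"spin":0,"fingers":0},{"dx":-0.004,"dy":0.0005,"dz":0,"spin":0,"fingers":0},{"dx":-0.002,"dy":0,"dz":0,"spin":0,"fingers":0}]'
python3 - <<'E'
from path import *
# tool increments along theta path, tool az starts .663
az0=.663
p0,_=fc(.54)
for a,b in zip([.54,.45,.36,.27,.18,.09,0,-.09,-.18,-.27,-.36],[.45,.36,.27,.18,.09,0,-.09,-.18,-.27,-.36,-.45]):
    pa,za=fc(a);pb,zb=fc(b);za-=.009;zb-=.009
    d=pb-pa; X=np.array([np.cos(za),np.sin(za),0]);Y=np.array([np.sin(za),-np.cos(za),0])
    print(b,pb.round(1),"dx %.4f dy %.4f dz %.4f spin %.3f"%(d@X/1e3,d@Y/1e3,-d[2]/1e3,za-zb))
E
```

```text
time_s: 8.2
ee_pos: [536.5, -94.5, 261.7]
tool_rot: [[0.788, 0.615, 0.002], [0.615, -0.788, -0.0], [0.001, 0.001, -1.0]]
force: [1.6, 1.3, 0.7]
gripper_width: -0.0
0.45 [533.2 -99.8 289.1] dx -0.0056 dy 0.0034 dz 0.0028 spin 0.083
0.36 [ 530.4 -105.6  286.2] dx -0.0056 dy 0.0033 dz 0.0029 spin 0.081
0.27 [ 527.  -111.   283.2] dx -0.0056 dy 0.0032 dz 0.0030 spin 0.080
0.18 [ 523.2 -116.   280.1] dx -0.0055 dy 0.0030 dz 0.0031 spin 0.079
0.09 [ 518.9 -120.5  277. ] dx -0.0055 dy 0.0029 dz 0.0031 spin 0.078
0 [ 514.3 -124.6  273.8] dx -0.0055 dy 0.0027 dz 0.0031 spin 0.078
-0.09 [ 509.3 -128.1  270.7] dx -0.0055 dy 0.0026 dz 0.0031 spin 0.078
-0.18 [ 504.  -131.1  267.6] dx -0.0056 dy 0.0024 dz 0.0031 spin 0.078
-0.27 [ 498.5 -133.6  264.5] dx -0.0056 dy 0.0023 dz 0.0031 spin 0.079
-0.36 [ 492.7 -135.5  261.5] dx -0.0057 dy 0.0022 dz 0.0030 spin 0.080
-0.45 [ 486.7 -136.9  258.6] dx -0.0057 dy 0.0021 dz 0.0029 spin 0.081
```

Contact is made with about 2 N. Now I'll turn the bar along the arc, about 0.09 rad per row.

```bash
python3 -m crank '[{"dx":-0.0056,"dy":0.0034,"dz":0.003,"spin":0.083,"fingers":0},{"dx":-0.0056,"dy":0.0033,"dz":0.003,"spin":0.081,"fingers":0},{"dx":-0.0056,"dy":0.0032,"dz":0.003,"spin":0.08,"fingers":0},{"dx":-0.0055,"dy":0.003,"dz":0.003,"spin":0.079,"fingers":0},{"dx":-0.0028,"dy":0.0015,"dz":0.0015,"spin":0.039,"fingers":0}]'
python3 -m crank '[{"dx":-0.0028,"dy":0.0014,"dz":0.0015,"spin":0.039,"fingers":0},{"dx":-0.0028,"dy":0.0014,"dz":0.0015,"spin":0.039,"fingers":0},{"dx":0,"dy":0,"dz":0,"spin":0,"fingers":0},{"dx":0,"dy":0,"dz":0,"spin":0,"fingers":0},{"dx":0,"dy":0,"dz":0,"spin":0,"fingers":0}]'
```

```text
time_s: 8.7
ee_pos: [521.6, -119.3, 247.5]
tool_rot: [[0.956, 0.293, 0.001], [0.293, -0.956, -0.0], [0.0, 0.001, -1.0]]
force: [0.7, -0.5, 0.8]
gripper_width: 0.2
time_s: 9.2
ee_pos: [517.2, -123.0, 244.4]
tool_rot: [[0.975, 0.222, 0.0], [0.222, -0.975, -0.0], [0.0, 0.0, -1.0]]
force: [0.2, 0.5, 1.5]
gripper_width: -0.0
```

```bash
python3 look.py s6 side 91.5 .1; python3 -c "
import cv2
i=cv2.imread('pics/s6.png');cv2.imwrite('pics/s6c.png',cv2.resize(i[60:260,180:360],None,fx=3,fy=3))"
```

```text
[ 517.2 -123.   244.4] 9.2 [0.2 0.5 1.5]
1436
[92.935  0.146  0.     0.    -0.   ] 6.183213247508311
[105.71    0.281  24.514   8.051   0.328] 4.25140093777865
```

View pics/s6c.png

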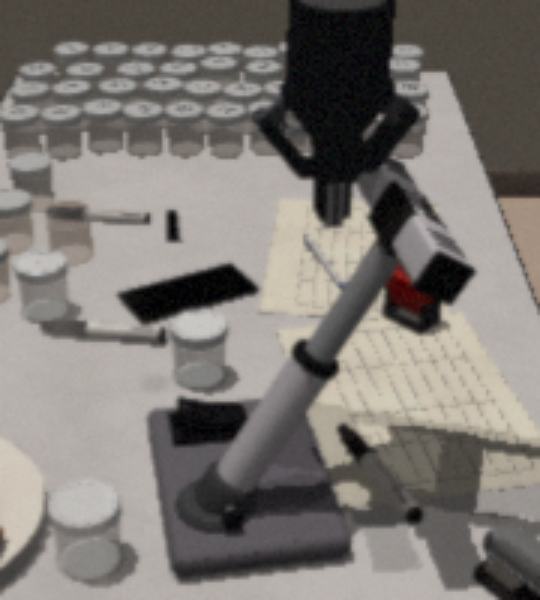

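The bar is turning and stays drawn out, at about 0.1 rad now. I'll carry on in smaller steps and watch the force.

```bash
python3 -m crank '[{"dx":-0.0028,"dy":0.0014,"dz":0.0015,"spin":0.039,"fingers":0},{"dx":-0.0028,"dy":0.0013,"dz":0.0015,"spin":0.039,"fingers":0},{"dx":0,"dy":0,"dz":0,"spin":0,"fingers":0},{"dx":0,"dy":0,"dz":0,"spin":0,"fingers":0},{"dx":0,"dy":0,"dz":0,"spin":0,"fingers":0}]'
python3 -m crank '[{"dx":-0.0028,"dy":0.0013,"dz":0.0015,"spin":0.039,"fingers":0},{"dx":-0.0028,"dy":0.0013,"dz":0.0015,"spin":0.039,"fingers":0},{"dx":0,"dy":0,"dz":0,"spin":0,"fingers":0},{"dx":0,"dy":0,"dz":0,"spin":0,"fingers":0},{"dx":0,"dy":0,"dz":0,"spin":0,"fingers":0}]'
```

```text
time_s: 9.75
ee_pos: [512.3, -126.8, 241.2]
tool_rot: [[0.989, 0.146, 0.0], [0.146, -0.989, -0.0], [0.0, 0.0, -1.0]]
force: [1.3, -0.4, 1.2]
gripper_width: -0.1
time_s: 10.25
ee_pos: [507.1, -130.0, 238.2]
tool_rot: [[0.998, 0.068, -0.0], [0.068, -0.998, 0.0], [-0.0, -0.0, -1.0]]
force: [0.0, -0.8, 0.4]
gripper_width: 0.1
```

```bash
python3 -m crank '[{"dx":-0.0028,"dy":0.0012,"dz":0.0015,"spin":0.039,"fingers":0},{"dx":-0.0028,"dy":0.0012,"dz":0.0015,"spin":0.039,"fingers":0},{"dx":0,"dy":0,"dz":0,"spin":0,"fingers":0},{"dx":0,"dy":0,"dz":0,"spin":0,"fingers":0},{"dx":0,"dy":0,"dz":0,"spin":0,"fingers":0}]'
python3 look.py s7 side 91.5 -.1; python3 -c "
import cv2
i=cv2.imread('pics/s7.png');cv2.imwrite('pics/s7c.png',cv2.resize(i[60:260,180:360],None,fx=3,fy=3))"
```

```text
time_s: 10.75
ee_pos: [501.6, -132.7, 235.2]
tool_rot: [[1.0, -0.01, -0.0], [-0.01, -1.0, 0.0], [-0.0, -0.0, -1.0]]
force: [0.4, -0.5, 0.6]
gripper_width: 0.1
[ 501.6 -132.7  235.2] 10.75 [ 0.4 -0.5  0.6]
1160
[ 9.2799e+01 -8.4000e-02  0.0000e+00  0.0000e+00 -0.0000e+00] 7.790365040439214
[1.07354e+02 2.00000e-02 2.82180e+01 1.79700e+00 1.01000e-01] 3.864874086125898
```

View pics/s7c.png

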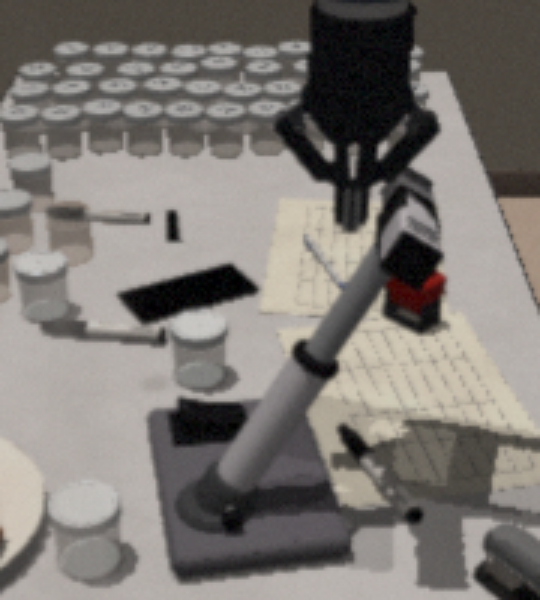

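```bash
python3 -m crank '[{"dx":-0.0028,"dy":0.0012,"dz":0.0015,"spin":0.039,"fingers":0},{"dx":-0.0028,"dy":0.0012,"dz":0.0015,"spin":0.039,"fingers":0},{"dx":0,"dy":0,"dz":0,"spin":0,"fingers":0},{"dx":0,"dy":0,"dz":0,"spin":0,"fingers":0},{"dx":0,"dy":0,"dz":0,"spin":0,"fingers":0}]'
python3 -m crank '[{"dx":-0.0028,"dy":0.0011,"dz":0.0015,"spin":0.039,"fingers":0},{"dx":0,"dy":0,"dz":0,"spin":0,"fingers":0},{"dx":0,"dy":0,"dz":0,"spin":0,"fingers":0},{"dx":0,"dy":0,"dz":0,"spin":0,"fingers":0},{"dx":0,"dy":0,"dz":0,"spin":0,"fingers":0}]'
```

```text
time_s: 11.3
ee_pos: [496.2, -135.1, 232.5]
tool_rot: [[0.996, -0.088, 0.001], [-0.088, -0.996, -0.0], [0.001, 0.0, -1.0]]
force: [2.5, -3.7, 2.6]
gripper_width: 0.2
time_s: 11.8
ee_pos: [493.9, -136.2, 231.3]
tool_rot: [[0.992, -0.127, 0.002], [-0.127, -0.992, -0.001], [0.002, 0.001, -1.0]]
force: [3.7, -4.1, 4.0]
gripper_width: 0.2
```

```bash
python3 -m crank '[{"dx":-0.003,"dy":0.001,"dz":0.0015,"spin":0.02,"fingers":0},{"dx":-0.001,"dy":0.0,"dz":0.0005,"spin":0.01,"fingers":0},{"dx":0,"dy":0,"dz":0,"spin":0,"fingers":0},{"dx":0,"dy":0,"dz":0,"spin":0,"fingers":0},{"dx":0,"dy":0,"dz":0,"spin":0,"fingers":0}]'
python3 look.py s8 side 91.5 -.1; python3 -c "
import cv2
i=cv2.imread('pics/s8.png');cv2.imwrite('pics/s8c.png',cv2.resize(i[60:260,180:360],None,fx=3,fy=3))"
python3 look.py c8 scene 91.5 -.1;python3 -c "
import cv2
i=cv2.imread('pics/c8.png');cv2.imwrite('pics/c8c.png',cv2.resize(i[70:280,180:370],None,fx=2.8,fy=2.8))"
```

```text
time_s: 12.3
ee_pos: [491.0, -137.1, 230.0]
tool_rot: [[0.988, -0.156, 0.005], [-0.156, -0.988, -0.002], [0.005, 0.001, -1.0]]
force: [6.8, -5.0, 6.3]
gripper_width: -0.2
[ 491.  -137.1  230. ] 12.3 [ 6.8 -5.   6.3]
1013
[92.589 -0.22   0.    -0.    -0.   ] 8.698393451474711
[106.815  -0.14   27.744  -1.002   0.539] 3.9062380624364286
[ 491.  -137.1  230. ] 12.35 [ 7.2 -4.3  6.3]
1878
[94.202 -0.459  0.    -0.     0.   ] 1.693981590603677
[95.051 -0.447  1.85  -2.951 -0.379] 1.7647887316881843
```

View pics/s8c.png

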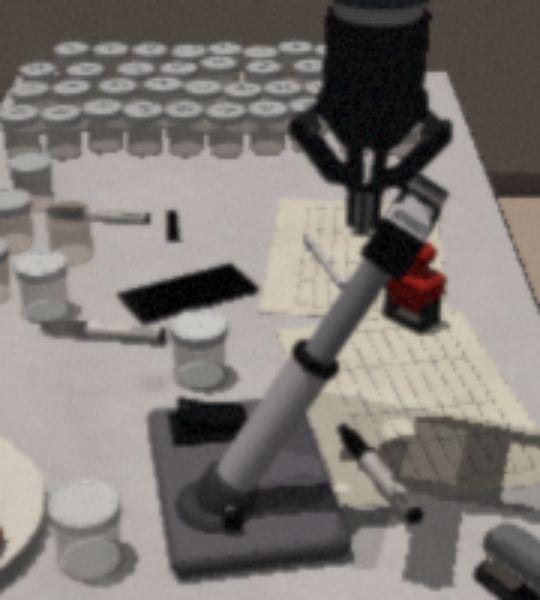

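View pics/c8c.png

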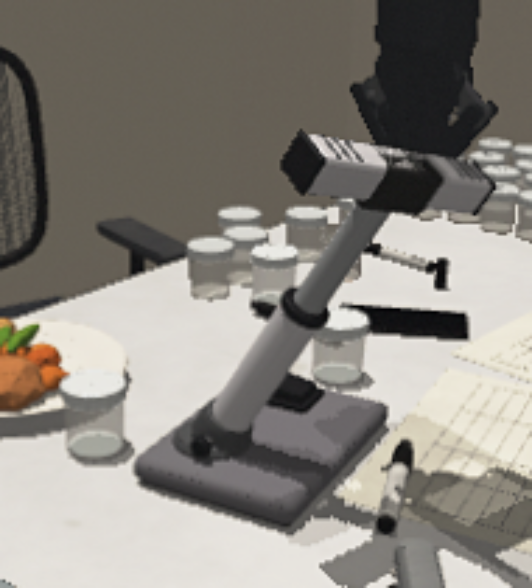

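```bash
python3 -m crank '[{"dx":-0.003,"dy":0.0,"dz":0,"spin":0,"fingers":0},{"dx":-0.002,"dy":0.0,"dz":0,"spin":0,"fingers":0},{"dx":0,"dy":0,"dz":0,"spin":0,"fingers":0},{"dx":0,"dy":0,"dz":0,"spin":0,"fingers":0},{"dx":0,"dy":0,"dz":0,"spin":0,"fingers":0}]'
python3 look.py c9 scene 91.5 -.4
```

```text
time_s: 12.9
ee_pos: [487.1, -136.6, 230.7]
tool_rot: [[0.988, -0.157, 0.007], [-0.157, -0.988, -0.002], [0.007, 0.001, -1.0]]
force: [9.2, -6.3, 9.6]
gripper_width: -0.0
[ 487.1 -136.6  230.7] 12.9 [ 9.2 -6.3  9.6]
1917
[94.164 -0.509  0.    -0.     0.   ] 1.610765590341476
[ 9.4854e+01 -5.0400e-01  1.5370e+00 -2.6780e+00 -9.2000e-02] 1.6017404086929155
```

```bash
cat > look2.py <<'E'
import sys
from lampmodel import *
from rig import r
g=(91.5,float(sys.argv[1]))
R,C=frame();f,a=axis(R,C)
for mode in ("scene","side"):
    s=r.get_state();w=r.camera(mode);W=cloud(w)
    cv2.imwrite(f"pics/L{int(s['time_s']*100)}{mode}.png",w["img"][:,:,::-1])
    c,B=bar(*g,R,C);L=(W-c)@B
    m=(L[...,1]>-5)&(L[...,1]<110)&(abs(L[...,0])<35)&(abs(L[...,2])<23)
    for k in range(3):
        o=fit(W[m],0,g);c,B=bar(*o.x[:2],R,C);L=(W-c)@B
        m=(L[...,1]>-5)&(L[...,1]<100)&(abs(L[...,0])<24)&(abs(L[...,2])<22)
    print(mode,m.sum(),o.x[:2].round(3),np.median(abs(o.fun)).round(2))
E
python3 look2.py -.45
```

```text
scene 1002 [93.991 -0.55 ] 0.92
side 440 [93.    -0.562] 0.97
```

```bash
python3 -m crank '[{"dx":0.008,"dy":0,"dz":0,"spin":0,"fingers":0},{"dx":0.008,"dy":0,"dz":0,"spin":0,"fingers":0},{"dx":0.008,"dy":0,"dz":0,"spin":0,"fingers":0},{"dx":0.008,"dy":0,"dz":0,"spin":0,"fingers":0},{"dx":0.008,"dy":0,"dz":0,"spin":0,"fingers":0}]'
python3 look2.py -.5
```

```text
time_s: 13.55
ee_pos: [523.7, -141.7, 228.2]
tool_rot: [[0.988, -0.157, -0.001], [-0.157, -0.988, 0.0], [-0.001, -0.0, -1.0]]
force: [-0.6, -0.1, -0.3]
gripper_width: 0.2
scene 953 [93.876 -0.433] 0.85
side 466 [93.09  -0.444] 0.84
```

```bash
python3 -m crank '[{"dx":0.013,"dy":-0.0015,"dz":0,"spin":0,"fingers":0},{"dx":0.013,"dy":-0.0015,"dz":0,"spin":0,"fingers":0},{"dx":0.013,"dy":-0.0015,"dz":0,"spin":0,"fingers":0},{"dx":0.013,"dy":-0.0015,"dz":0,"spin":0,"fingers":0},{"dx":0.013,"dy":-0.0015,"dz":0,"spin":0,"fingers":0}]'
python3 -m crank '[{"dx":0,"dy":0,"dz":0.012,"spin":-0.145,"fingers":0},{"dx":0,"dy":0,"dz":0.012,"spin":-0.145,"fingers":0},{"dx":0,"dy":0,"dz":0.012,"spin":-0.145,"fingers":0},{"dx":0,"dy":0,"dz":0.012,"spin":-0.145,"fingers":0},{"dx":0,"dy":0,"dz":0.012,"spin":-0.145,"fingers":0}]'
python3 -m crank '[{"dx":0,"dy":0,"dz":0.012,"spin":-0.145,"fingers":0},{"dx":0,"dy":0,"dz":0.012,"spin":-0.145,"fingers":0},{"dx":0,"dy":0,"dz":0.012,"spin":-0.145,"fingers":0},{"dx":0,"dy":0,"dz":0.012,"spin":-0.145,"fingers":0},{"dx":0,"dy":0,"dz":0.012,"spin":-0.145,"fingers":0}]'
python3 - <<'E'
from lampmodel import *
from rig import r
s=r.get_state();w=r.camera("wrist");cv2.imwrite("pics/w10.png",w["img"][:,:,::-1])
print(s["time_s"])
for t in ("lock_button","rocker_on_end","rocker"): print(t,[(round(d["p"],2),np.round(np.array(d["rect"])*[512,384,512,384]).tolist()) for d in r.search_frame(w,t)[:3]])
np.savez("w10.npz",depth=w["depth"],K=w["K"],k1=w["k1"],pose=wristpose(w,s),img=w["img"])
R,C=frame();f,a=axis(R,C)
print(project(w,[f+a*145+20*np.array([-.19,-.95,-.21])],wristpose(w,s)))
E
```

```text
time_s: 14.15
ee_pos: [590.1, -144.6, 228.6]
tool_rot: [[0.988, -0.157, -0.0], [-0.157, -0.988, 0.0], [-0.0, -0.0, -1.0]]
force: [0.5, 0.1, 0.7]
gripper_width: -0.2
time_s: 14.65
ee_pos: [589.5, -144.6, 168.1]
tool_rot: [[0.84, 0.542, 0.0], [0.542, -0.84, 0.0], [0.0, 0.0, -1.0]]
force: [0.2, 0.5, 0.0]
gripper_width: -0.0
time_s: 15.15
ee_pos: [589.5, -144.7, 108.0]
tool_rot: [[0.269, 0.963, 0.0], [0.963, -0.269, -0.0], [0.0, 0.0, -1.0]]
force: [-0.4, -0.8, 0.3]
gripper_width: 0.1
15.15
lock_button [(0.92, [443.0, 60.0, 466.0, 96.0])]
rocker_on_end [(0.86, [229.0, 194.0, 312.0, 282.0]), (0.67, [444.0, 59.0, 466.0, 95.0])]
rocker [(0.96, [230.0, 195.0, 310.0, 279.0])]
[[455.50290261  80.04487807]]
```

View pics/w10.png

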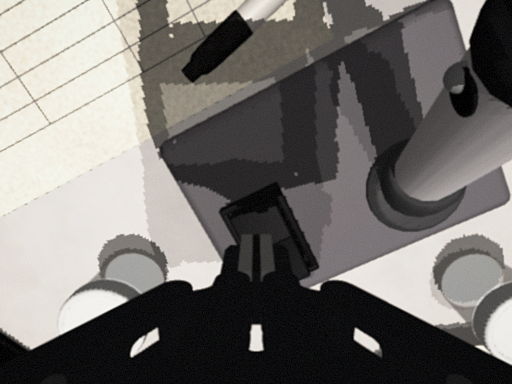

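```bash
python3 - <<'E'
from h import *
i=cv2.imread("pics/w10.png");cv2.imwrite("pics/w10b.png",cv2.resize(i[40:120,410:512],None,fx=6,fy=6,interpolation=cv2.INTER_CUBIC))
cv2.imwrite("pics/w10r.png",cv2.resize(i[170:300,200:340],None,fx=4,fy=4,interpolation=cv2.INTER_CUBIC))
E
```

```text
(no output)
```

View pics/w10b.png

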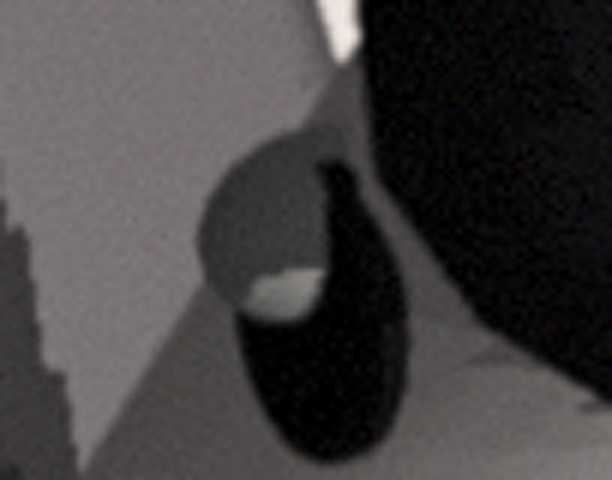

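View pics/w10r.png

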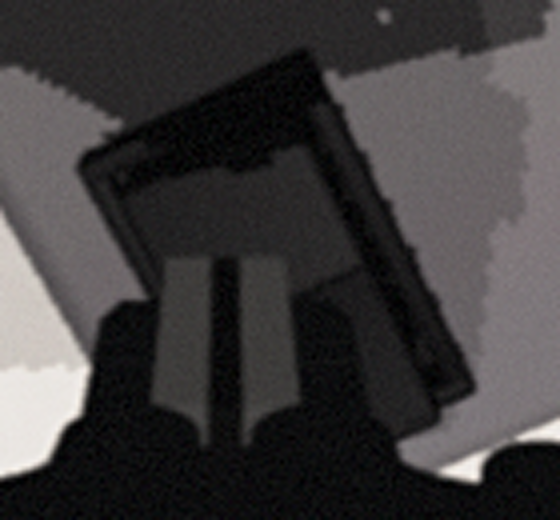

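The picture shows the steel button standing out through its hole at (455,80) and resting against the hole's edge, so the lock is in. Next I'll locate the rocker.

```bash
python3 - <<'E'
from lampmodel import *
R,C=frame()
for n in ["side0","scene0","w10"]:
    c=dict(np.load(n+".npz"));W=cloud(c);L=(W-C)@R
    m=(L[...,2]>29.5)&(L[...,2]<60)&(abs(L[...,0])<72)&(L[...,1]<0)&(L[...,1]>-100)
    P=L[m];print(n,m.sum(),P.min(0).round(1),P.max(0).round(1),np.percentile(P,2,axis=0).round(1),np.percentile(P,98,axis=0).round(1))
    hi=P[P[:,2]>46];print(len(hi), hi.mean(0).round(1) if len(hi) else '',hi.max(0).round(1) if len(hi) else '')
i=cv2.imread("pics/w0.png");cv2.imwrite("pics/w0r.png",cv2.resize(i[250:330,200:310],None,fx=6,fy=6,interpolation=cv2.INTER_CUBIC))
E
```

```text
side0 267 [-13.4 -85.4  29.7] [ 57.6 -36.6  56.4] [-10.9 -80.5  30.7] [ 56.6 -38.4  53.8]
81 [ 36.6 -59.1  49.9] [ 49.3 -43.3  56.4]
scene0 147 [-17.2 -84.5  29.8] [ 19.2 -37.5  45. ] [-17.  -80.7  30.3] [ 15.1 -39.   44.7]
0  
w10 3668 [-17.  -86.3  29.5] [ 55.  -39.9  55.5] [-16.5 -84.6  31.5] [ 49.1 -40.8  53.2]
560 [ 33.  -50.8  50.3] [ 45.8 -45.8  55.5]
```

View pics/w0r.png

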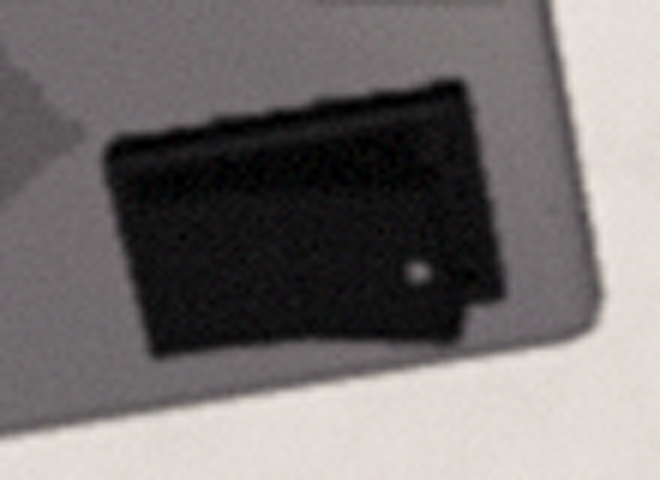

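```bash
python3 - <<'E'
from lampmodel import *
from rig import r
w=r.camera("wrist");s=r.get_state()
T=np.eye(4);T[:3,:3]=[[1,0,0],[0,-1,0],[0,0,-1]];T[:3,3]=[624.98,0,231.28]
Tw=T@w["hand_eye"]
p=cv2.undistortPoints(np.array([[[269.5,295.3]]]),w["K"],np.array([float(w["k1"]),0,0,0]))[0,0]
d=Tw[:3,:3]@[p[0],p[1],1];o=Tw[:3,3];X=o+d*(52-o[2])/d[2]
R,C=frame();print(X,(X-C)@R, s["ee_pos"],s["tool_rot"].round(3),s["q"].round(2))
D=X-s["ee_pos"];print(D@s["tool_rot"])
E
```

```text
[ 639.82547311 -139.36183669   52.        ] [ 41.4009155  -64.09269374  52.        ] [ 589.43529852 -144.70960413  109.06247827] [[ 0.279  0.96   0.   ]
 [ 0.96  -0.279 -0.   ]
 [ 0.     0.    -1.   ]] [-0.24  0.46  1.77 -0.    0.91 -1.53]
[19.19466257 46.86945238 57.0851478 ]
```

```bash
python3 -m crank '[{"dx":0.005,"dy":0.0125,"dz":0.005,"spin":0,"fingers":0},{"dx":0.005,"dy":0.0125,"dz":0.01,"spin":0,"fingers":0},{"dx":0.005,"dy":0.0125,"dz":0.01,"spin":0,"fingers":0},{"dx":0.005,"dy":0.0125,"dz":0.01,"spin":0,"fingers":0},{"dx":0,"dy":0,"dz":0,"spin":-0.12,"fingers":0}]'
python3 -m crank '[{"dx":0,"dy":0,"dz":0,"spin":-0.12,"fingers":0},{"dx":0,"dy":0,"dz":0,"spin":-0.12,"fingers":0},{"dx":0,"dy":0,"dz":0,"spin":-0.12,"fingers":0},{"dx":0,"dy":0,"dz":0.006,"spin":0,"fingers":0},{"dx":0,"dy":0,"dz":0.006,"spin":0,"fingers":0}]'
python3 - <<'E'
from lampmodel import *
from rig import r
c=r.camera("side");cv2.imwrite("pics/s11.png",cv2.resize(c["img"][130:270,180:350,::-1],None,fx=4,fy=4))
E
```

```text
time_s: 15.9
ee_pos: [643.8, -138.6, 71.3]
tool_rot: [[0.157, 0.988, -0.001], [0.988, -0.157, 0.0], [0.0, -0.001, -1.0]]
force: [0.6, -1.2, -0.3]
gripper_width: -0.1
time_s: 16.4
ee_pos: [642.7, -139.0, 60.6]
tool_rot: [[-0.197, 0.981, -0.0], [0.981, 0.197, 0.0], [0.0, -0.0, -1.0]]
force: [0.2, 0.1, -0.5]
gripper_width: 0.1
```

View pics/s11.png

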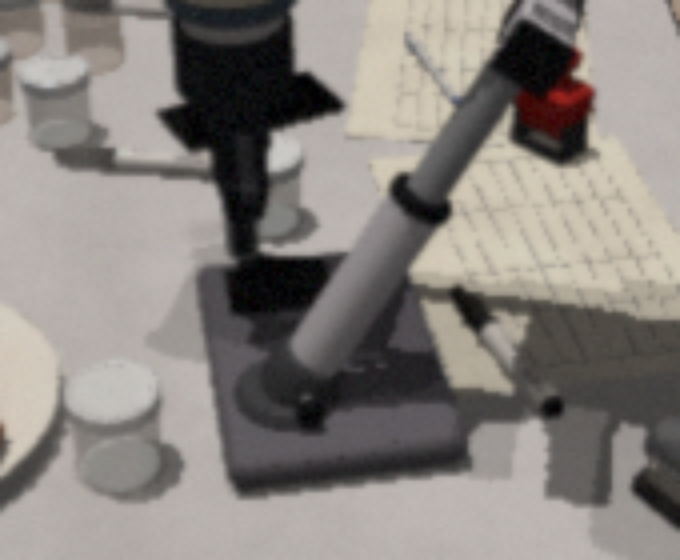

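The shut fingers stand just above the rocker's raised end, around (245,255). Pressing down.

```bash
python3 -m crank '[{"dx":0,"dy":0,"dz":0.004,"spin":0,"fingers":0},{"dx":0,"dy":0,"dz":0.004,"spin":0,"fingers":0},{"dx":0,"dy":0,"dz":0.003,"spin":0,"fingers":0},{"dx":0,"dy":0,"dz":0,"spin":0,"fingers":0},{"dx":0,"dy":0,"dz":0,"spin":0,"fingers":0}]'
python3 -m crank '[{"dx":0,"dy":0,"dz":0.002,"spin":0,"fingers":0},{"dx":0,"dy":0,"dz":0.002,"spin":0,"fingers":0},{"dx":0,"dy":0,"dz":0.002,"spin":0,"fingers":0},{"dx":0,"dy":0,"dz":0,"spin":0,"fingers":0},{"dx":0,"dy":0,"dz":0,"spin":0,"fingers":0}]'
```

```text
time_s: 16.95
ee_pos: [642.9, -139.2, 50.9]
tool_rot: [[-0.199, 0.98, 0.001], [0.98, 0.199, -0.0], [-0.0, 0.001, -1.0]]
force: [1.9, -0.1, 1.7]
gripper_width: 0.1
time_s: 17.45
ee_pos: [641.4, -139.1, 44.0]
tool_rot: [[-0.2, 0.98, -0.002], [0.98, 0.2, 0.0], [0.001, -0.002, -1.0]]
force: [-0.9, 0.5, -0.7]
gripper_width: 0.1
```

```bash
python3 -m crank '[{"dx":0,"dy":0,"dz":0.002,"spin":0,"fingers":0},{"dx":0,"dy":0,"dz":0.0015,"spin":0,"fingers":0},{"dx":0,"dy":0,"dz":0,"spin":0,"fingers":0},{"dx":0,"dy":0,"dz":0,"spin":0,"fingers":0},{"dx":0,"dy":0,"dz":0,"spin":0,"fingers":0}]'
python3 -m crank '[{"dx":0,"dy":0,"dz":-0.02,"spin":0,"fingers":0},{"dx":0,"dy":0,"dz":-0.03,"spin":0,"fingers":0},{"dx":0,"dy":-0.02,"dz":-0.03,"spin":0,"fingers":0},{"dx":0,"dy":0,"dz":-0.03,"spin":0,"fingers":0},{"dx":0,"dy":0,"dz":-0.02,"spin":0,"fingers":0}]'
```

```text
time_s: 17.95
ee_pos: [641.9, -139.2, 42.6]
tool_rot: [[-0.2, 0.98, -0.001], [0.98, 0.2, 0.0], [0.0, -0.001, -1.0]]
force: [-5.7, 0.1, 17.4]
gripper_width: -0.0
time_s: 18.45
ee_pos: [622.7, -143.4, 173.2]
tool_rot: [[-0.199, 0.98, 0.001], [0.98, 0.199, -0.0], [-0.001, 0.001, -1.0]]
force: [0.3, -0.1, 0.2]
gripper_width: 0.1
```

```bash
python3 - <<'E'
from lampmodel import *
from rig import r
R,C=frame();out=[]
for n in ("wrist","side","scene"):
    s=r.get_state();w=r.camera(n)
    T=wristpose(w,s) if n=="wrist" else w["pose"]
    W=cloud(w,T);L=(W-C)@R
    for lo,hi in ((-12,0),(36,46)):
        m=(L[...,0]>lo)&(L[...,0]<hi)&(L[...,1]<-52)&(L[...,1]>-74)&(L[...,2]>20)&(L[...,2]<70)
        print(n,lo,m.sum(),np.median(L[m][:,2]) if m.any() else None)
    if n=="wrist":
        print([(round(d["p"],2),d["rect"]) for d in r.search_frame(w,"lock_button")[:2]])
        cv2.imwrite("pics/w12.png",w["img"][:,:,::-1])
    if n!="wrist": cv2.imwrite(f"pics/{n}12.png",cv2.resize(w["img"][110:280,180:350,::-1],None,fx=3.5,fy=3.5))
E
python3 look2.py -.44
```

```text
wrist -12 480 51.92823355591821
wrist 36 270 42.88465581961714
[(0.76, [0.8652, 0.2102, 0.8875, 0.2615])]
side -12 26 32.226596906440875
side 36 23 42.60764999840819
scene -12 28 49.2388788747339
scene 36 0 None
scene 957 [93.91  -0.433] 0.86
side 464 [93.056 -0.445] 0.87
```

View pics/w12.png

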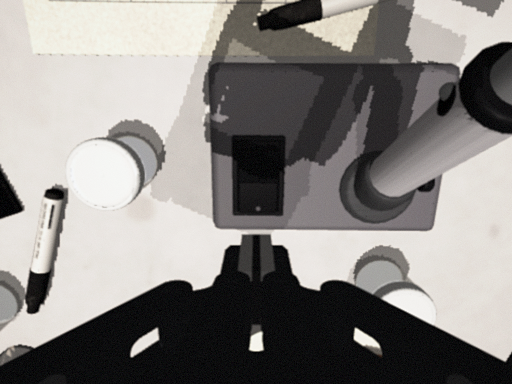

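View pics/side12.png

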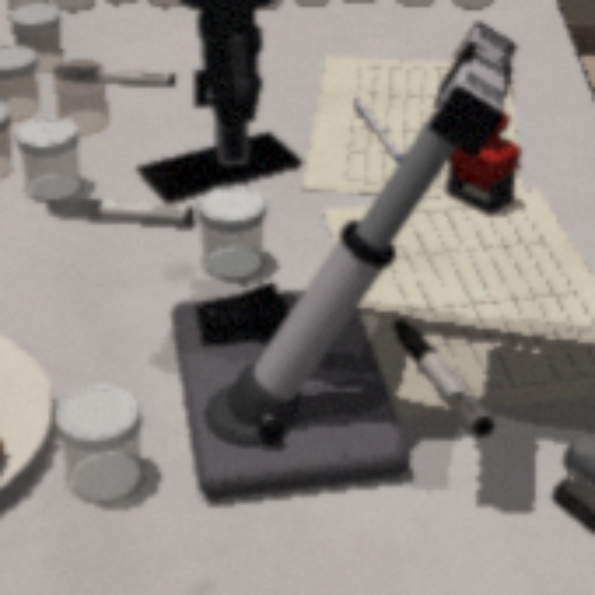

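```bash
python3 -c "
from rig import r
print(r.get_state()['force'],r.close_job())"
```

```text
the job is handed in; nothing more can be done
[-0.11708056 -0.27214735 -0.53336704] None
```

I drew the light bar out to its end stop and turned it clockwise until the lock button came out and held it. I then switched the rocker on and handed the job in at about 18.7 s of the 58 s allowed. No verdict was reported.

- **Bar:** I gripped it by the rubber grip and pulled along the mast until the force jumped to 53 N at the end stop. Then I pushed its -y end round with the shut fingers. The stop came on gradually rather than suddenly. Under about 15 N the bar gave to about -0.55 rad, then sprang back to about -0.44, one side of the button's play.
- **Lock button:** A wrist picture shows it standing out through its hole. I did not test the lock by pushing the bar in or turning it back. The last pictures show the bar where I left it.
- **Rocker:** It snapped over, and I felt the stop at 17 N. The dot end now measures about 43 mm high, and one camera puts the other end at about 52 mm, which matches on.
- **Surroundings:** The cups and marker look undisturbed in the last pictures, though I did not measure their positions. The gripper was clear of everything, at about 173 mm height with near-zero force.

One mismatch: the camera fits put the draw at 93–94 mm, about 2 mm past the 91.5 mm stop. I take that as calibration error.

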